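# Knock the seized orange connector insert out of the silver housing

## Task

The orange connector insert is stuck in the pocket under the silver housing. Take the yellow-handled knock-out drift from its holder and push it down through the round access hole in the top of that housing until its collar sits on the housing, so that the orange insert drops into the tray below, and leave the drift standing there. Do not touch the insert with the gripper, and do not push out the black insert in the green housing.

Things in the scene. Friction and masses are not known exactly. Their poses are not given: they have to be found in the camera images.
- drift: Loose upright drift, 150 g: steel shaft 14 mm diameter, 0-60 mm above its tip; dark collar 60 mm diameter, 60-66 mm; yellow round handle 26 mm diameter, 66-126 mm (grip here; fingertips may bear on the collar). Origin: centre of the tip's end; z up to the handle. Starts in a fixed black holder 70x70x66 mm with a 27 mm hole, collar on its top, tip 6 mm above the table.
- silver_housing_hole (a point): Centre of the 35 mm round access hole in the fixed silver housing's flat top, at the top face, 101 mm above the table; z up. Housing 112x112 mm, cover 5 mm thick, underside 75 mm up on four legs over a tray (floor 8 mm up). Drift's tip is 60 mm below this point when its collar is seated. The green housing is of the same build; left/right vary.
- orange_insert: Stuck orange connector insert, 56x56x16 mm, about 60 g, under the silver housing's hole and seen through it; its top is 7 mm below the housing's top face. Origin: centre of its underside, z up. A stiff clip of two brass tabs holds it from below: about 9 N of push bends them away and after some 10 mm it falls into the tray (origin then 8 mm above the table).
- black_insert: Good black connector insert, same size and fit, in the green housing; must stay there. Origin: centre of its underside, 78 mm above the table.

How it is judged:
By the outcome, as a careful person would: the job done as asked, in the order asked, and still so for the second after the job is handed in, with the robot touching nothing.
It also fails if it takes over 40 s, if anything falls off the work surface, if the arm or the gripper's body presses on something with over 40 N, if the wrist force passes 120 N, or if a joint passes its speed limit or range.

## Robot

A 6-joint arm with a two-finger parallel gripper is mounted at the origin on the work surface. World frame = base frame: x ahead of the robot, y to its left, z up, the work surface at z = 0. Lengths are in m, angles in rad, forces in N, time in s.
With the tool pointing down it reaches from about 0.425 to 0.95 m from the base axis. Payload 3.5 kg.
Tool frame: the origin (TCP) lies midway between the tips of the shut fingers; the grasp point (between the pads) lies grasp_offset behind it (grasp_offset is the distance from the TCP to the grasp point, in m); z points along the fingers, y is the direction in which the jaws open and shut (so a half turn about z gives the same grasp; the last joint's range is limited). The gripper opens to 85 mm and grips with 20 to 120 N. Pads are 22 mm wide; open, the fingers measure 114 mm over their backs; the gripper's body (76 mm by 85 mm) begins 54 mm behind the grasp point. The pads swing forward as they close: fully open they stand 13 mm farther back than shut.
Start: joints at [1.11, 0.286, 1.577, -0, 1.279, -0.15], TCP at [0.206, 0.643, 0.231] pointing down, gripper open.
Joint ranges: [-2.77, 2.77], [-0.9, 2.22], [0.21, 2.48], [-1.53, 4.67], [0.24, 2.81], [-2.84, 2.84]. Speed limits (rad/s): [2.79, 2.79, 3.14, 3.14, 3.14, 3.14].

## Interface

Orientations are given as a unit quaternion [x, y, z, w].
In Python, from plant import * gives the robot as it stands.
- The arm moves only by the tool jog_arm, never from a script. Its argument "targets" is text: rows parted by semicolons, each of 7 numbers parted by spaces: the shift along the world's x, y, z in mm, then the turn, a rotation vector about the world's x, y, z in degrees, then the gripper's target within -1 to 1 (fully open at 1, half-way at 0, shut at -1). A call has 1 to 10 rows; each row shifts and turns the pose as measured when the row begins; what a row does not reach is not made up. A row lasts 1/12 s, in which the tool goes at most 41.7 mm and 7.16 degrees, less where a joint would pass 70% of its speed; a pose out of reach is approached as far as the arm can. A call with a gripper value outside its range is refused whole. The fingers move at their own pace and stop on an object; "force" is the grip in N (left out, the last holds). Time passes only in rows, so rows that do not move let the fingers close. It gives the time, the measured TCP pose, the force and the opening at its end, in the units of the state.
- get_state(): the state, without advancing time (a new reading comes with each control period).
- read_camera(name): name is "scene" or "top"; returns a dict with "pixels" (420x560x3 uint8, blue, green, red), "mtx" (3x3 intrinsics, pixels), "dist_coeffs" ([k1, k2, p1, p2, k3] as OpenCV has them; the pictures are not rectified), "world_from_camera" (4x4, takes a point from camera to world coordinates). Camera axes: x right, y up, looking along -z (the intrinsics and any distortion apply to the point x, -y, -z); pixel columns grow to the right and rows downward; lengths in m; the calibration is good to about 2 mm. A picture is of the moment at which its call begins. There is no depth.
- sign_off(): hands the job in, once; it reports no verdict.
Trained networks look in a picture, given as the dict that the camera call returned (one of the last four; its "shot" number tells which), for a name from the list of things; names that differ only in an ending like _2 or _b are one class to them, and where a whole thing is asked for, a point or a joint stands for the part that bears it (a point fixed in the world has none). Each returns a list of dicts, best first, with "p" (0 to 1); they miss things now and then, are a little off and sometimes report something else, mostly with a low value. They report only what shows in the picture. A call takes as long as a camera call.
- spot_in(target, picture): "uv" ([column, row] in pixels, amid what is visible of it).
- silhouettes(target, picture): "mask" (420x560 bool, what is visible of it) and "uv" ([column, row] in pixels, amid what is visible of it).
- mark_of(target, picture): "uv" ([column, row] in pixels: a listed point, or the origin of a listed thing).
The state is a dict: "time": time; "qpos": joint angles; "dq": joint speeds; "joint_efforts": joint torques, N m; "eef_pos": TCP position; "tcp_rot": TCP orientation; "contact_force": force on the tool from outside, world axes, zero at the start; "wrist_torque": the same for the moment, N m; "opening": opening from 0.0 (shut) to 1.0 (fully open).
Only numpy, scipy, OpenCV 4.12 (cv2) and the standard library are available. Lean on these libraries where they do the work, as an engineer would, in place of code of your own. Each camera call takes 0.05 s, during which the arm holds its last target.

## Working session

There is one attempt and no reset: what is moved stays moved. The work goes in short steps, Python scripts to look and compute and a tool call to move; the robot and the scene stay as the last step left them, time stands still between calls to the robot, and variables do not carry over. Pictures are saved under pics/ and viewed, and the job is handed in when it is done.

Besides the shell and the picture viewer there is one more tool, called after "Emit:" as name(argument=value, ...) on one line, values as JSON. jog_arm: Moves the arm, as the interface text tells. Its arguments: {"type":"object","properties":{"targets":{"type":"string"},"force":{"type":"number"}},"required":["targets"]}

```bash
mkdir -p pics; ls
cat > h.py <<'E'
import numpy as np,cv2
from plant import *
def ray(pic,uv):
    K=np.array(pic["mtx"]);d=np.array(pic["dist_coeffs"]);T=np.array(pic["world_from_camera"])
    p=cv2.undistortPoints(np.array([[uv]],float),K,d)[0,0]
    v=T[:3,:3]@np.array([p[0],-p[1],-1.0]);return T[:3,3],v/np.linalg.norm(v)
def atz(pic,uv,z):
    o,v=ray(pic,uv);return o+v*(z-o[2])/v[2]
def tri(rs):
    A=0;b=0
    for o,v in rs:
        P=np.eye(3)-np.outer(v,v);A=A+P;b=b+P@o
    return np.linalg.solve(A,b)
def proj(pic,X):
    T=np.linalg.inv(np.array(pic["world_from_camera"]));c=T[:3,:3]@np.asarray(X,float)+T[:3,3]
    return cv2.projectPoints(np.array([[c[0],-c[1],-c[2]]]),np.zeros(3),np.zeros(3),np.array(pic["mtx"]),np.array(pic["dist_coeffs"]))[0][0,0]
E
python3 - <<'E'
from h import *
s=get_state();print(s); 
try: print(grasp_offset)
except Exception as e: print(e)
for n in("scene","top"):
    p=read_camera(n);cv2.imwrite(f"pics/{n}0.png",p["pixels"]);print(n,p["world_from_camera"])
    for t in("drift","silver_housing_hole","orange_insert","black_insert"):
        print(t,"mark",[(np.round(r["uv"],1),round(r["p"],2)) for r in mark_of(t,p)][:3],"spot",[(np.round(r["uv"],1),round(r["p"],2)) for r in spot_in(t,p)][:3])
E
```

```text
pics
{'time': 0.0, 'qpos': array([ 1.10998966e+00,  2.87197218e-01,  1.57819537e+00,  4.43220911e-06,
        1.27858335e+00, -1.49978421e-01]), 'dq': array([-0.00102149,  0.00105857,  0.00075088,  0.00157998,  0.00074223,
        0.00099435]), 'joint_efforts': array([-4.88742990e-04, -4.05994141e+01, -2.92622513e+01, -1.89151492e-04,
        5.99690553e-03,  1.58439082e-05]), 'eef_pos': array([0.20610665, 0.64206955, 0.22991619]), 'tcp_rot': array([ 1.54789765e-01,  9.87946713e-01, -1.13586158e-03, -3.60310054e-04]), 'contact_force': array([ 0.10237299,  0.48487965, -0.13077006]), 'wrist_torque': array([0.03115048, 0.0337882 , 0.01313334]), 'opening': 0.9981546591324635}
0.0187
scene [[ 0.16800743 -0.64040217  0.74943883  1.0478424 ]
 [ 0.98565632  0.12144751 -0.11718413 -0.08299554]
 [-0.01597251  0.75837692  0.65162053  0.50654328]
 [ 0.          0.          0.          1.        ]]
drift mark [] spot [(array([184.2, 192.4]), 0.79)]
silver_housing_hole mark [(array([172.6, 231.7]), 0.73)] spot [(array([178.1, 256.6]), 0.85)]
orange_insert mark [(array([178.9, 247.1]), 0.59)] spot [(array([173.8, 239.5]), 0.82), (array([402.3, 213.1]), 0.57)]
black_insert mark [(array([403.2, 220.2]), 0.48)] spot [(array([403.4, 213.1]), 0.64)]
top [[ 0.02083304  0.99848183 -0.05099043  0.49821128]
 [-0.99936792  0.01932787 -0.02983598 -0.01771515]
 [-0.02880514  0.05157978  0.99825337  0.933975  ]
 [ 0.          0.          0.          1.        ]]
drift mark [(array([372.1, 253.9]), 0.75)] spot [(array([379. , 255.5]), 0.66)]
silver_housing_hole mark [(array([387.2, 176.8]), 0.7)] spot [(array([379.1, 180.8]), 0.88)]
orange_insert mark [(array([382.7, 182.1]), 0.71)] spot [(array([386.5, 177.1]), 0.82)]
black_insert mark [(array([175.2, 170.9]), 0.79)] spot [(array([174.5, 169.3]), 0.78)]
```

View pics/scene0.png

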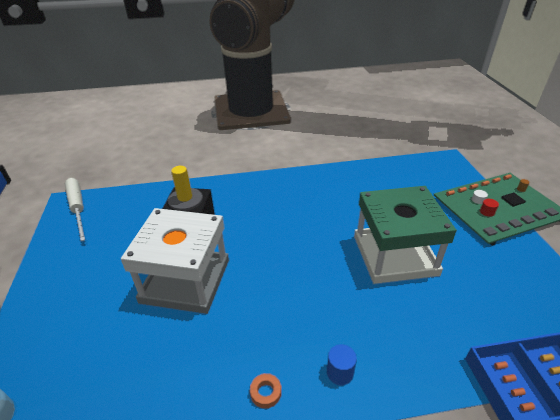

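View pics/top0.png

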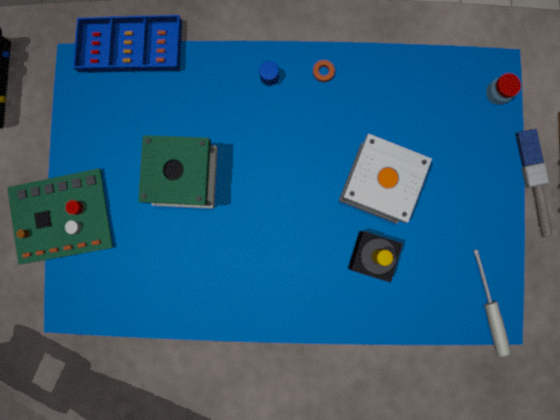

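The silver housing's hole is at about (388,177) in top and (175,237) in scene. The drift's yellow handle is at (385,257) in top and (181,184) in scene. Next I refine both by colour.

Run:
```python
from h import *
P={n:read_camera(n) for n in("scene","top")}
rs=[]
for n,box in(("scene",(150,160,205,250)),("top",(355,140,420,290))):
    im=P[n]["pixels"];x0,y0,x1,y1=box
    hsv=cv2.cvtColor(im,cv2.COLOR_BGR2HSV)
    sub=np.zeros(im.shape[:2],np.uint8);sub[y0:y1,x0:x1]=1
    for nm,lo,hi in(("orange",5,18),("yellow",20,32)):
        m=((hsv[...,0]>=lo)&(hsv[...,0]<=hi)&(hsv[...,1]>130)&(hsv[...,2]>60)&(sub>0)).astype(np.uint8)
        k,l,st,c=cv2.connectedComponentsWithStats(m);i=1+np.argmax(st[1:,4]);print(n,nm,st[i],c[i])
        cs=cv2.findContours((l==i).astype(np.uint8),0,2)[0][0]
        print("  circ",cv2.minEnclosingCircle(cs), "at z .101",atz(P[n],c[i],.101),".094",atz(P[n],c[i],.094))
    big=cv2.resize(im[y0-10:y1+10,x0-20:x1+20],None,fx=4 if n=="top" else 5,fy=4 if n=="top" else 5,interpolation=cv2.INTER_CUBIC);cv2.imwrite(f"pics/{n}z.png",big);print(big.shape)
print("tri hole net",tri([ray(P["scene"],(172.6,231.7)),ray(P["top"],(387.2,176.8))]))
print("net hole",atz(P["scene"],(172.6,231.7),.101),atz(P["top"],(387.2,176.8),.101))
print("drift tip top mark",atz(P["top"],(372.1,253.9),.006))
print("drift mid",atz(P["top"],(379,255.5),.08))
```

```text
scene orange [163 231  23  14 242] [174.16115702 237.11157025]
  circ ((174.0, 236.5), 11.543496131896973) at z .101 [ 0.59528066 -0.17219843  0.101     ] .094 [ 0.58746908 -0.17373814  0.094     ]
scene yellow [172 165  20  37 504] [181.49603175 182.92063492]
  circ ((181.0, 183.0), 18.110870361328125) at z .101 [ 0.45956525 -0.16399427  0.101     ] .094 [ 0.44941112 -0.16539237  0.094     ]
(550, 475, 3)
top orange [378 168  20  20 319] [387.58934169 177.45454545]
  circ ((387.5, 177.5), 10.12432861328125) at z .101 [ 0.59406745 -0.1712221   0.101     ] .094 [ 0.59487299 -0.17251211  0.094     ]
top yellow [372 249  22  17 288] [382.34027778 256.82291667]
  circ ((382.3809509277344, 256.0), 10.805849075317383) at z .101 [ 0.46485237 -0.16406893  0.101     ] .094 [ 0.46457203 -0.16529884  0.094     ]
(680, 420, 3)
tri hole net [ 0.59412839 -0.17076109  0.11048079]
net hole [ 0.58292283 -0.17484874  0.101     ] [ 0.59512752 -0.17057562  0.101     ]
drift tip top mark [ 0.4660032  -0.16209958  0.006     ]
drift mid [ 0.46611305 -0.162143    0.08      ]
```

View pics/scenez.png

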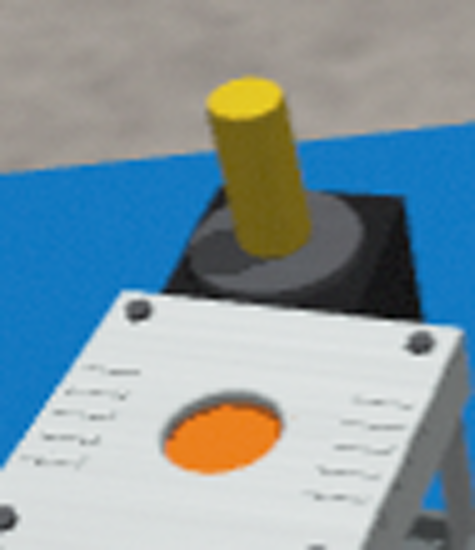

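View pics/topz.png

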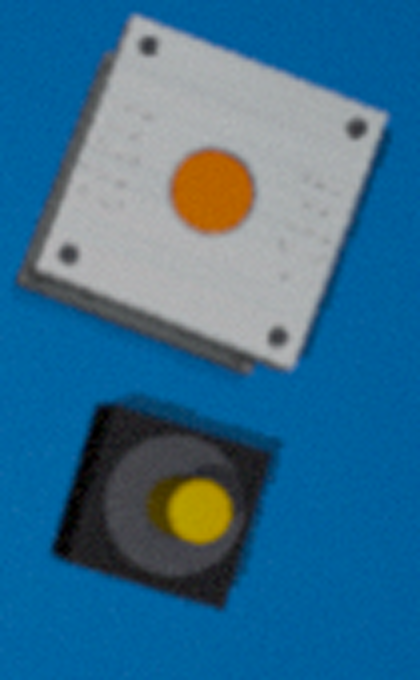

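Run:
```python
from h import *
P={n:read_camera(n) for n in("scene","top")}
print("handle top",atz(P["top"],(384.9,257.6),.132),atz(P["scene"],(179.1,169.5),.132),tri([ray(P["top"],(384.9,257.6)),ray(P["scene"],(179.1,169.5))]))
print("collar",atz(P["top"],(378.4,255.9),.072),atz(P["scene"],(185,198.2),.072))
print("hole",atz(P["top"],(387.9,177.6),.101),atz(P["scene"],(174.3,236.2),.101),tri([ray(P["top"],(387.9,177.6)),ray(P["scene"],(174.3,236.2))]))
```

```text
handle top [ 0.46494886 -0.16266039  0.132     ] [ 0.46517698 -0.16235416  0.132     ] [ 0.46494168 -0.1625326   0.13187308]
collar [ 0.46512615 -0.1624955   0.072     ] [ 0.46519216 -0.1629516   0.072     ]
hole [ 0.5938398  -0.17173424  0.101     ] [ 0.59333428 -0.17205912  0.101     ] [ 0.59380213 -0.1718167   0.101393  ]
```

Emit:
jog_arm(targets="40 -5 0 0 0 0 1;40 -10 0 0 0 0 1;40 -10 0 0 0 0 1;40 -10 0 0 0 0 1;35 -20 0 0 0 0 1;30 -28 0 0 0 0 1;20 -36 0 0 0 0 1;10 -40 0 0 0 0 1;0 -41 0 0 0 0 1;0 -41 0 0 0 0 1", force=80)

```text
time: 1.93
eef_pos: [0.4676, 0.4017, 0.2307]
tcp_rot: [0.148, 0.989, 0.003, 0.001]
contact_force: [0.5, -0.7, 0.4]
opening: 0.999
```

Emit:
jog_arm(targets="5 -40 0 0 0 0 1;0 -40 0 0 0 0 1;0 -40 0 0 0 0 1;0 -40 0 0 0 0 1;0 -40 0 0 0 0 1;0 -40 0 0 0 0 1;0 -40 0 0 0 0 1;0 -40 0 0 0 0 1;0 -40 0 0 0 0 1;0 -40 0 0 0 0 1")

```text
time: 2.77
eef_pos: [0.4699, -0.0144, 0.233]
tcp_rot: [0.147, 0.989, 0.003, 0.005]
contact_force: [0.8, 0.1, 0.5]
opening: 1.001
```

Emit:
jog_arm(targets="0 -40 0 0 0 0 1;0 -40 0 0 0 0 1;0 -40 0 0 0 0 1;0 -25 0 0 0 0 1;0 0 0 0 0 0 1")

```text
time: 3.18
eef_pos: [0.468, -0.1723, 0.2355]
tcp_rot: [0.151, 0.989, 0.001, 0.008]
contact_force: [0.6, 1.3, 0.5]
opening: 0.998
```

```bash
cat >> h.py <<'E'
from scipy.spatial.transform import Rotation as R
def lev(yaw=None):
    s=get_state();z=R.from_quat(s["tcp_rot"]).as_matrix()[:,2]
    r=np.degrees(np.cross(z,[0,0,-1]));print("tilt fix deg",r.round(2),"pos",np.round(s["eef_pos"]*1000,1),"tooly",R.from_quat(s["tcp_rot"]).as_matrix()[:,1].round(3),"F",s["contact_force"].round(1),"op",round(s["opening"],3),"t",round(s["time"],2))
E
python3 -c "
from h import *
lev()"
```

```text
tilt fix deg [0.04 0.91 0.  ] pos [ 468.  -172.3  235.5] tooly [0.298 0.955 0.004] F [0.6 1.3 0.5] op 0.998 t 3.18
```

Emit:
jog_arm(targets="-3 10 0 0 0.9 0 1;0 0 -30 0 0 0 1;0 0 -30 0 0 0 1;0 0 0 0 0 0 1;0 0 0 0 0 0 1")

```text
time: 3.6
eef_pos: [0.4654, -0.1586, 0.1771]
tcp_rot: [0.152, 0.988, -0.0, 0.001]
contact_force: [0.2, -0.3, -0.2]
opening: 0.999
```

```bash
python3 -c "
from h import *
lev()"
```

```text
tilt fix deg [0.06 0.11 0.  ] pos [ 465.4 -158.6  177.1] tooly [ 0.3    0.954 -0.   ] F [ 0.2 -0.3 -0.2] op 0.999 t 3.6
```

Emit:
jog_arm(targets="0 -4 -25 0 0 0 1;0 0 -25 0 0 0 1;0 0 -25 0 0 0 1;0 0 -20 0 0 0 1;0 0 0 0 0 0 1;0 0 0 0 0 0 1")

```text
time: 4.1
eef_pos: [0.4717, -0.1578, 0.0906]
tcp_rot: [0.147, 0.989, -0.003, 0.008]
contact_force: [-0.1, -0.1, 0.5]
opening: 1.001
```

```bash
python3 -c "
from h import *
lev()
for n in('scene','top'):
    p=read_camera(n);cv2.imwrite(f'pics/{n}1.png',p['pixels'])"
```

```text
tilt fix deg [0.42 0.82 0.  ] pos [ 471.7 -157.8   90.6] tooly [ 0.29   0.957 -0.003] F [-0.1 -0.1  0.5] op 1.001 t 4.1
```

View pics/scene1.png

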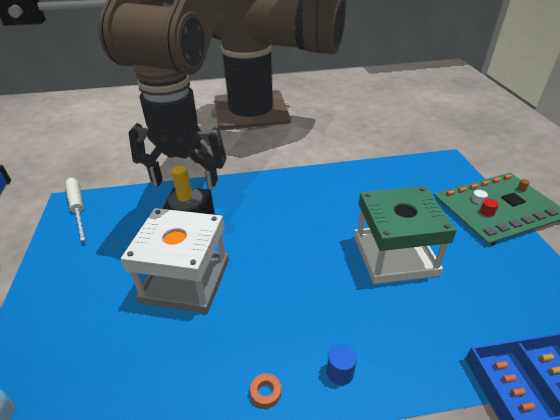

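The handle at (181,183) stands between the open fingers with nothing touching it. I correct the 6 mm offset and the tilt slowly.

Emit:
jog_arm(targets="-3 -2 0 0.4 0.8 0 1;-3 -2 0 0 0 0 1;0 0 -5 0 0 0 1;0 0 -5 0 0 0 1;0 0 0 0 0 0 1")

```text
time: 4.62
eef_pos: [0.4693, -0.1646, 0.0874]
tcp_rot: [0.146, 0.989, -0.003, 0.006]
contact_force: [0.4, -0.5, -0.7]
opening: 1.0
```

```bash
python3 -c "
from h import *
lev()"
```

```text
tilt fix deg [0.39 0.61 0.  ] pos [ 469.3 -164.6   87.4] tooly [ 0.29   0.957 -0.003] F [ 0.4 -0.5 -0.7] op 1.0 t 4.62
```

```bash
python3 -c "
from h import *
print(get_state()['qpos'].round(3))"
```

```text
[-0.541  0.061  2.122 -0.     0.946 -1.818]
```

Emit:
jog_arm(targets="-4 2 0 0.4 0.6 0 1;0 0 0 0 0 0 1;0 0 0 0 0 0 1")

```text
time: 4.87
eef_pos: [0.4646, -0.1625, 0.0871]
tcp_rot: [0.147, 0.989, 0.001, -0.001]
contact_force: [0.7, -0.1, -0.2]
opening: 1.002
```

```bash
python3 -c "
from h import *
lev();print(get_state()['qpos'].round(3))"
```

```text
tilt fix deg [-0.08 -0.09 -0.  ] pos [ 464.6 -162.5   87.1] tooly [0.29  0.957 0.001] F [ 0.7 -0.1 -0.2] op 1.002 t 4.87
[-0.543  0.058  2.125  0.     0.96  -1.82 ]
```

Emit:
jog_arm(targets="0 0 -8 0 0 0 1;0 0 0 0 0 0 1;0 0 0 0 0 0 1")

```text
time: 5.12
eef_pos: [0.4646, -0.1625, 0.0783]
tcp_rot: [0.147, 0.989, 0.001, -0.001]
contact_force: [0.3, 0.1, 0.4]
opening: 1.001
```

```bash
python3 -c "
from h import *
lev()"
```

```text
tilt fix deg [-0.08 -0.09 -0.  ] pos [ 464.6 -162.5   78.3] tooly [0.29  0.957 0.001] F [0.3 0.1 0.4] op 1.001 t 5.12
```

Centred on the handle to within 0.5 mm, so I close.

Emit:
jog_arm(targets="0 0 0 0 0 0 -1;0 0 0 0 0 0 -1;0 0 0 0 0 0 -1;0 0 0 0 0 0 -1;0 0 0 0 0 0 -1;0 0 0 0 0 0 -1;0 0 0 0 0 0 -1;0 0 0 0 0 0 -1", force=80)

```text
time: 5.78
eef_pos: [0.4646, -0.1625, 0.0781]
tcp_rot: [0.147, 0.989, 0.001, -0.001]
contact_force: [0.7, -0.2, 0.4]
opening: 0.286
```

```bash
python3 -c "
from h import *
lev()"
```

```text
tilt fix deg [-0.08 -0.1  -0.  ] pos [ 464.6 -162.5   78.1] tooly [0.29  0.957 0.001] F [ 0.7 -0.2  0.4] op 0.286 t 5.78
```

Emit:
jog_arm(targets="0 0 15 0 0 0 -1;0 0 25 0 0 0 -1;0 0 25 0 0 0 -1;0 0 25 0 0 0 -1;0 0 25 0 0 0 -1;0 0 15 0 0 0 -1;0 0 0 0 0 0 -1;0 0 0 0 0 0 -1")

```text
time: 6.45
eef_pos: [0.4589, -0.1591, 0.2073]
tcp_rot: [0.147, 0.989, 0.003, -0.007]
contact_force: [0.1, -0.1, -3.2]
opening: 0.288
```

```bash
python3 -c "
from h import *
lev()
for n in('scene','top'):
    p=read_camera(n);cv2.imwrite(f'pics/{n}2.png',p['pixels'])"
```

```text
tilt fix deg [-0.5  -0.78 -0.  ] pos [ 458.9 -159.1  207.3] tooly [0.29  0.957 0.004] F [ 0.1 -0.1 -3.2] op 0.288 t 6.45
```

View pics/scene2.png

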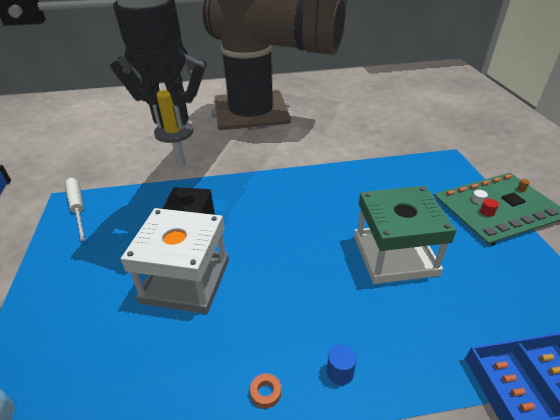

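The drift is lifted clear of the holder, collar at (174,131) and shaft straight down. Next I move it over the hole.

Emit:
jog_arm(targets="25 -3 0 -0.5 -0.8 0 -1;30 -3 0 0 0 0 -1;30 -3 0 0 0 0 -1;30 -3 0 0 0 0 -1;20 -1 0 0 0 0 -1;0 0 0 0 0 0 -1;0 0 0 0 0 0 -1")

```text
time: 7.13
eef_pos: [0.592, -0.1689, 0.1889]
tcp_rot: [0.148, 0.989, 0.004, -0.013]
contact_force: [-0.8, 0.8, -1.2]
opening: 0.287
```

```bash
python3 -c "
from h import *
lev()"
```

```text
tilt fix deg [-0.69 -1.39 -0.  ] pos [ 592.  -168.9  188.9] tooly [0.292 0.956 0.004] F [-0.8  0.8 -1.2] op 0.287 t 7.13
```

Emit:
jog_arm(targets="2 -3 5 -0.7 -1.4 0 -1;0 0 0 0 0 0 -1;0 0 0 0 0 0 -1")

```text
time: 7.38
eef_pos: [0.5907, -0.1711, 0.1895]
tcp_rot: [0.148, 0.989, 0.001, -0.003]
contact_force: [0.4, 0.1, -1.9]
opening: 0.284
```

```bash
python3 -c "
from h import *
lev()
for n in('scene','top'):
    p=read_camera(n);cv2.imwrite(f'pics/{n}3.png',p['pixels'])
    if n=='scene':
        cv2.imwrite('pics/s3z.png',cv2.resize(p['pixels'][60:290,100:260],None,fx=2.5,fy=2.5))
        print(proj(p,[.594,-.172,.120]),proj(p,[.594,-.172,.101]))"
```

```text
tilt fix deg [-0.13 -0.34 -0.  ] pos [ 590.7 -171.1  189.5] tooly [0.292 0.956 0.   ] F [ 0.4  0.1 -1.9] op 0.284 t 7.38
[171.81955752 226.84651926] [174.32701426 236.50197272]
```

View pics/s3z.png

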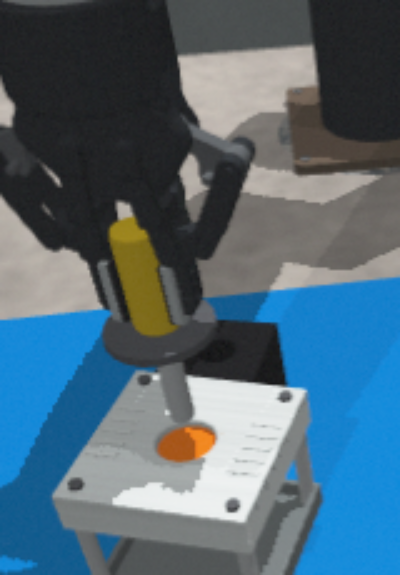

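Tip at about (172,226), close to the projected spot above the hole (172,227). Now I lower it.

Emit:
jog_arm(targets="3 -1 -8 -0.1 -0.3 0 -1;0 0 -8 0 0 0 -1;0 0 0 0 0 0 -1;0 0 0 0 0 0 -1")

```text
time: 7.82
eef_pos: [0.5936, -0.1726, 0.1739]
tcp_rot: [0.148, 0.989, -0.0, 0.002]
contact_force: [-0.5, -0.6, -1.8]
opening: 0.287
```

```bash
python3 -c "
from h import *
lev()"
```

```text
tilt fix deg [0.07 0.17 0.  ] pos [ 593.6 -172.6  173.9] tooly [ 0.293  0.956 -0.   ] F [-0.5 -0.6 -1.8] op 0.287 t 7.82
```

Well centred. Now I push down; TCP should seat near z = 0.113.

Emit:
jog_arm(targets="0 0 -8 0.1 0.2 0 -1;0 0 -8 0 0 0 -1;0 0 -8 0 0 0 -1;0 0 0 0 0 0 -1")

```text
time: 8.15
eef_pos: [0.5963, -0.1731, 0.154]
tcp_rot: [0.148, 0.989, 0.0, 0.003]
contact_force: [-0.2, 0.2, -2.3]
opening: 0.28
```

```bash
python3 -c "
from h import *
lev()"
```

```text
tilt fix deg [0.03 0.35 0.  ] pos [ 596.3 -173.1  154. ] tooly [0.293 0.956 0.001] F [-0.2  0.2 -2.3] op 0.28 t 8.15
```

```bash
python3 -c "
from h import *
p=read_camera('scene');cv2.imwrite('pics/s4z.png',cv2.resize(p['pixels'][90:320,100:260],None,fx=2.5,fy=2.5))
print([(np.round(r['uv'],1),round(r['p'],2)) for r in spot_in('orange_insert',p)])"
```

```text
[(array([182.6, 238.3]), 0.66)]
```

View pics/s4z.png

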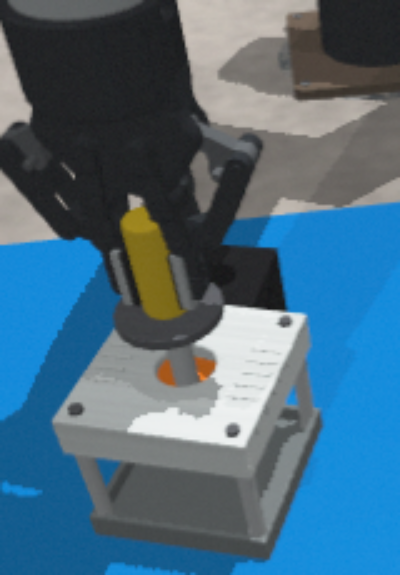

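The shaft is in the hole with orange still around it at about (174,238), so the insert is moving down but not out yet. I keep pushing.

Emit:
jog_arm(targets="-2 1 -8 0 0.3 0 -1;0 0 -8 0 0 0 -1;0 0 0 0 0 0 -1;0 0 0 0 0 0 -1")

```text
time: 8.58
eef_pos: [0.594, -0.1726, 0.1364]
tcp_rot: [0.148, 0.989, -0.001, 0.0]
contact_force: [-1.0, -0.7, -0.9]
opening: 0.286
```

```bash
python3 -c "
from h import *
lev()"
```

```text
tilt fix deg [ 0.14 -0.    0.  ] pos [ 594.  -172.6  136.4] tooly [ 0.293  0.956 -0.002] F [-1.  -0.7 -0.9] op 0.286 t 8.58
```

Emit:
jog_arm(targets="0 0 -8 0 0 0 -1;0 0 -8 0 0 0 -1;0 0 0 0 0 0 -1;0 0 0 0 0 0 -1")

```text
time: 8.92
eef_pos: [0.5928, -0.1724, 0.1169]
tcp_rot: [0.148, 0.989, -0.001, -0.001]
contact_force: [-0.9, -0.0, -1.0]
opening: 0.283
```

```bash
python3 -c "
from h import *
lev()
p=read_camera('scene');cv2.imwrite('pics/s5z.png',cv2.resize(p['pixels'][90:320,100:260],None,fx=2.5,fy=2.5))
print([(np.round(r['uv'],1),round(r['p'],2)) for r in spot_in('orange_insert',p)])"
```

```text
tilt fix deg [ 0.09 -0.18  0.  ] pos [ 592.8 -172.4  116.9] tooly [ 0.293  0.956 -0.002] F [-0.9 -0.  -1. ] op 0.283 t 8.92
[(array([173.7, 281.7]), 0.71)]
```

View pics/s5z.png

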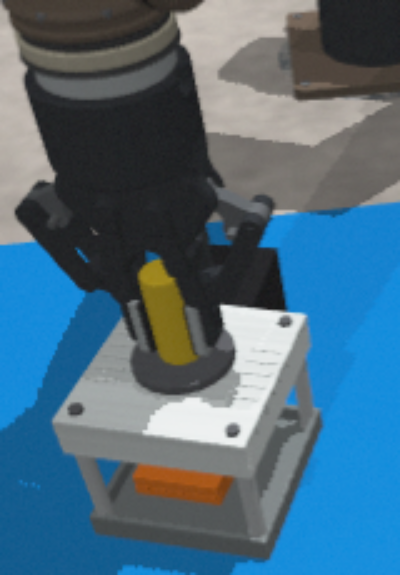

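The orange insert has come out and shows below the housing at (174,282). About 4 mm remains before the collar seats.

Emit:
jog_arm(targets="1 0 -3 0 0 0 -1;0 0 -3 0 0 0 -1;0 0 0 0 0 0 -1")

```text
time: 9.27
eef_pos: [0.5952, -0.173, 0.1136]
tcp_rot: [0.148, 0.989, -0.001, 0.0]
contact_force: [-0.8, 0.8, -2.0]
opening: 0.282
```

```bash
python3 -c "
from h import *
lev()
p=read_camera('scene');cv2.imwrite('pics/s6z.png',cv2.resize(p['pixels'][90:320,100:260],None,fx=2.5,fy=2.5))
for z in (.016,.03,.045): print(proj(p,[.594,-.172,z]))
print([(np.round(r['uv'],1),round(r['p'],2)) for r in spot_in('orange_insert',p)])"
```

```text
tilt fix deg [ 0.16 -0.02  0.  ] pos [ 595.2 -173.   113.6] tooly [ 0.293  0.956 -0.003] F [-0.8  0.8 -2. ] op 0.282 t 9.27
[184.34817642 275.19702153]
[182.81928846 269.28240463]
[181.13116967 262.75643291]
[(array([173. , 283.9]), 0.71)]
```

View pics/s6z.png

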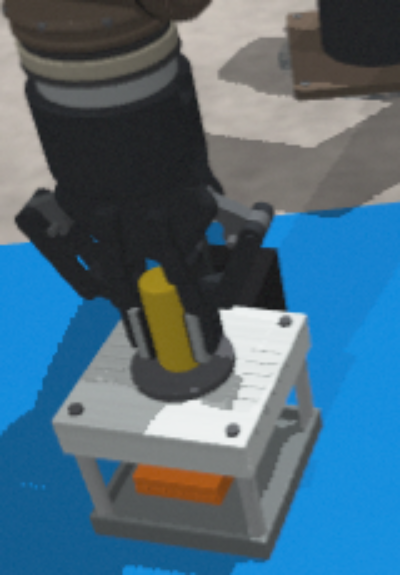

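Emit:
jog_arm(targets="-1 1 -2 0 0 0 -1;0 0 -1 0 0 0 -1;0 0 0 0 0 0 -1")

```text
time: 9.62
eef_pos: [0.5954, -0.173, 0.1134]
tcp_rot: [0.148, 0.989, -0.002, 0.002]
contact_force: [0.7, 0.1, -2.2]
opening: 0.286
```

```bash
python3 -c "
from h import *
lev()"
```

```text
tilt fix deg [0.32 0.18 0.  ] pos [ 595.4 -173.   113.4] tooly [ 0.292  0.956 -0.004] F [ 0.7  0.1 -2.2] op 0.286 t 9.62
```

Emit:
jog_arm(targets="0 0 -5 0.3 0.2 0 -1;0 0 0 0 0 0 -1")

```text
time: 9.78
eef_pos: [0.5961, -0.1733, 0.1144]
tcp_rot: [0.148, 0.989, -0.0, -0.0]
contact_force: [0.3, 0.6, -2.7]
opening: 0.282
```

```bash
python3 -c "
from h import *
lev()"
```

```text
tilt fix deg [ 0.02 -0.06  0.  ] pos [ 596.1 -173.3  114.4] tooly [ 0.292  0.956 -0.001] F [ 0.3  0.6 -2.7] op 0.282 t 9.78
```

Emit:
jog_arm(targets="0 0 -5 0 0 0 -1")

```text
time: 9.87
eef_pos: [0.5976, -0.1739, 0.1129]
tcp_rot: [0.148, 0.989, -0.001, 0.001]
contact_force: [-10.0, 4.3, 31.0]
opening: 0.288
```

Emit:
jog_arm(targets="0 0 -5 0 0 0 -1")

```text
time: 9.95
eef_pos: [0.5976, -0.1739, 0.1129]
tcp_rot: [0.147, 0.989, -0.001, -0.0]
contact_force: [-18.5, 6.7, 31.4]
opening: 0.286
```

Seated: TCP z stopped at 0.1129 against the predicted 0.113, with a 31 N reaction. I relax and release.

Emit:
jog_arm(targets="0 0 0 0 0 0 -1;0 0 0 0 0 0 -1")

```text
time: 10.12
eef_pos: [0.5983, -0.1741, 0.1145]
tcp_rot: [0.147, 0.989, -0.001, 0.001]
contact_force: [0.8, 0.4, -1.6]
opening: 0.283
```

Emit:
jog_arm(targets="0 0 0 0 0 0 1;0 0 0 0 0 0 1;0 0 0 0 0 0 1;0 0 0 0 0 0 1;0 0 0 0 0 0 1;0 0 0 0 0 0 1;0 0 0 0 0 0 1;0 0 0 0 0 0 1")

```text
time: 10.78
eef_pos: [0.597, -0.1735, 0.1092]
tcp_rot: [0.147, 0.989, -0.0, -0.001]
contact_force: [-0.2, -0.4, 0.6]
opening: 1.001
```

```bash
python3 -c "
from h import *
lev()
p=read_camera('scene');cv2.imwrite('pics/s7z.png',cv2.resize(p['pixels'][90:320,100:260],None,fx=2.5,fy=2.5))"
```

```text
tilt fix deg [ 0.01 -0.09  0.  ] pos [ 597.  -173.5  109.2] tooly [ 0.292  0.956 -0.001] F [-0.2 -0.4  0.6] op 1.001 t 10.78
```

View pics/s7z.png

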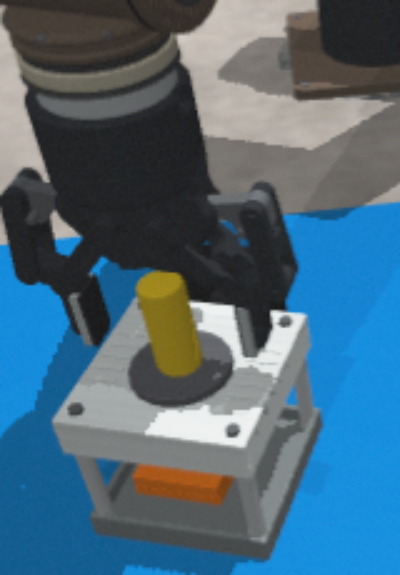

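The fingers are open and clear on both sides; the drift stands on the housing. I go up.

Emit:
jog_arm(targets="0 0 15 0 0 0 1;0 0 20 0 0 0 1;0 0 25 0 0 0 1;0 0 25 0 0 0 1;0 0 25 0 0 0 1;0 0 25 0 0 0 1;0 0 0 0 0 0 1")

```text
time: 11.42
eef_pos: [0.5938, -0.172, 0.2466]
tcp_rot: [0.148, 0.989, 0.001, -0.004]
contact_force: [1.1, -1.1, 1.6]
opening: 1.001
```

Emit:
jog_arm(targets="0 40 5 0 0 0 1;0 40 0 0 0 0 1;0 40 0 0 0 0 1;0 40 0 0 0 0 1;0 40 0 0 0 0 1;0 40 0 0 0 0 1;0 0 0 0 0 0 1;0 0 0 0 0 0 1")

```text
time: 12.08
eef_pos: [0.5927, 0.0752, 0.2528]
tcp_rot: [0.151, 0.989, 0.0, -0.001]
contact_force: [-0.5, -0.5, -0.4]
opening: 0.999
```

```bash
python3 -c "
from h import *
lev()
P={n:read_camera(n) for n in('scene','top')}
for n,p in P.items():
    cv2.imwrite(f'pics/{n}8.png',p['pixels'])
    for t in('drift','orange_insert','black_insert'):
        print(n,t,[(np.round(r['uv'],1),round(r['p'],2)) for r in mark_of(t,p)+spot_in(t,p)])
    print('handle top',proj(p,[.595,-.172,.167]))
p=P['scene'];cv2.imwrite('pics/s8z.png',cv2.resize(p['pixels'][140:320,100:260],None,fx=3,fy=3,interpolation=2))
"
```

```text
tilt fix deg [-0.04 -0.06 -0.  ] pos [592.7  75.2 252.8] tooly [0.298 0.955 0.   ] F [-0.5 -0.5 -0.4] op 0.999 t 12.08
scene drift [(array([168. , 229.6]), 0.94)]
scene orange_insert [(array([173.2, 281.9]), 0.58)]
scene black_insert [(array([402.2, 221.5]), 0.68), (array([403.1, 211.1]), 0.63)]
handle top [165.08280767 201.54268918]
top drift [(array([382.8, 179.2]), 0.76), (array([387.4, 174.9]), 0.65)]
top orange_insert [(array([171.5, 175. ]), 0.25)]
top black_insert [(array([176.5, 171. ]), 0.69), (array([171.9, 169.4]), 0.63)]
handle top [396.15270616 172.00246573]
```

View pics/s8z.png

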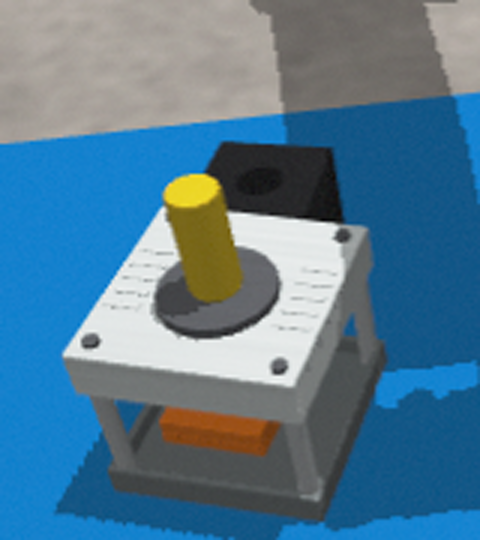

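View pics/top8.png

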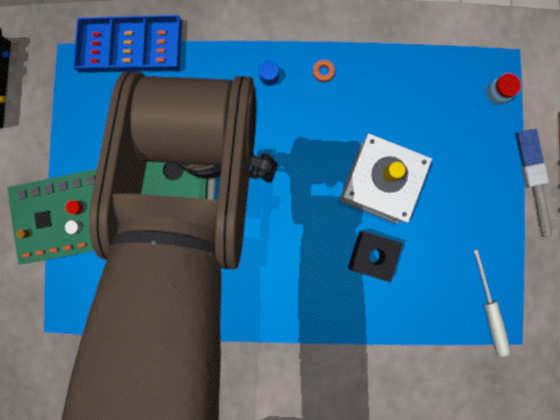

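View pics/scene8.png

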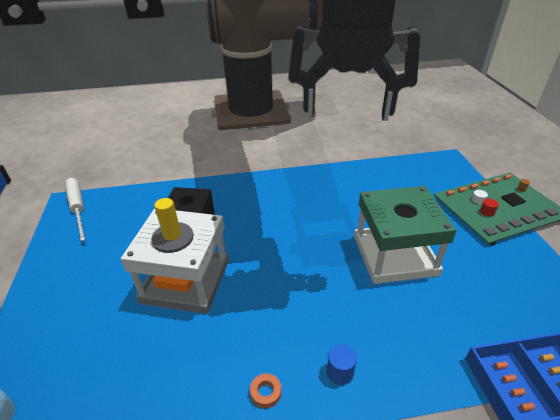

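```bash
python3 -c "
from h import *
p=read_camera('scene')
d=np.array([.927,-.375]);e=np.array([.375,.927])
for s in(-1,1):
  for z in(.008,.024):
    x=np.array([.594,-.172])+.028*d+s*.028*e; print(s,z,(proj(p,[*x,z])-[100,140])*3)
print((proj(p,[.594,-.172,.167])-[100,140])*3)
lev()"
```

```text
-1 0.008 [184.5271518  447.54440681]
-1 0.024 [178.05077522 427.55526931]
1 0.008 [285.18093841 464.5144465 ]
1 0.024 [280.30548521 444.50833907]
[195.35369621 183.27724885]
tilt fix deg [-0.06 -0.03 -0.  ] pos [593.1  73.3 253.4] tooly [0.301 0.954 0.001] F [-0.5  0.5 -0.3] op 1.003 t 12.83
```

```bash
python3 -c "
from h import *
im=cv2.imread('pics/scene8.png')[255:315,130:232]
im=np.clip(im.astype(float)*1.6,0,255).astype(np.uint8)
cv2.imwrite('pics/s9z.png',cv2.resize(im,None,fx=7,fy=7,interpolation=2))"
```

```text
(no output)
```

View pics/s9z.png

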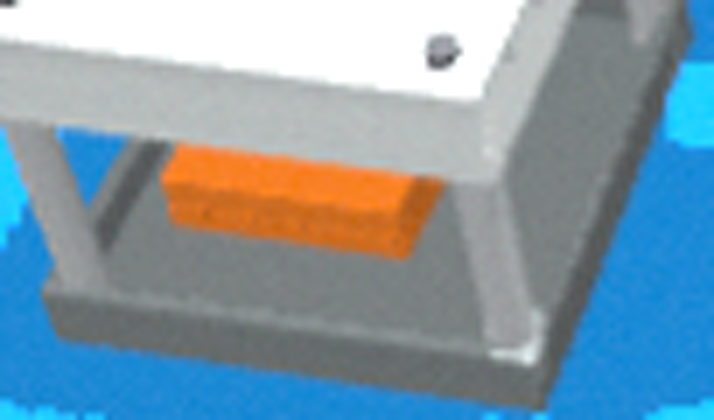

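```bash
python3 -c "
from h import *
p=read_camera('scene')
b=[(154.6,287),(187.9,291.9)];t=[(153.3,281),(186.5,285.4)]
for z in(.008,.02,.03):
  A=[atz(p,u,z) for u in b];B=[atz(p,u,z+.016) for u in t]
  print(z,np.linalg.norm(A[1]-A[0]),np.linalg.norm(B[1]-B[0]),'gap base/top edge',[(x-y)[:2].round(4) for x,y in zip(A,B)],'centre',(A[0]+A[1])[:2]/2-.028*np.array([.927,-.375]))
"
```

```text
0.008 0.05552945116064964 0.054110549403626924 gap base/top edge [array([-0.0017, -0.0016]), array([-0.0004, -0.0005])] centre [ 0.58680004 -0.18299681]
0.02 0.054192850213361586 0.05276491549640311 gap base/top edge [array([-0.002 , -0.0016]), array([-0.0008, -0.0006])] centre [ 0.59727262 -0.18033703]
0.03 0.05307901609062152 0.051643553907050034 gap base/top edge [array([-0.0022, -0.0017]), array([-0.001 , -0.0006])] centre [ 0.60599978 -0.17812055]
```

The 56 mm edge fits best with the insert flat at z = 0.008, on the tray floor, about 13 mm off centre. Handing in.

```bash
python3 -c "
from plant import *
print(sign_off())"
```

```text
the job is handed in; nothing more can be done
None
```

The orange insert is out of the silver housing and lying in the tray, and the drift is standing in the housing's access hole. I handed the job in at about 13 s of the 40 s allowed; the sign-off gave no verdict.

**What I did:** I took the drift from its holder by the yellow handle. I lowered it through the silver housing's hole until the collar seated, then released it and moved the arm well clear.

**Seating:** The arm stopped at a TCP height of 112.9 mm, against 113 mm predicted, with about 31 N pushing back. The last pictures show the collar flat on the housing and the drift upright.

**Orange insert:** It lies in the tray about 13 mm off centre. Its front edge measures 55.5 mm (56 mm expected) if it lies flat on the tray floor, though a single camera gives only a weak height check.

**Black insert:** It was still in the green housing in the last pictures, and the gripper touched neither insert.

**Checks that disagreed:**
- The wrist force read only about 2 N after each push, so the clip letting go shows only in the pictures.
- The top of the handle appeared about 2 pixels lower in the scene picture than calculated, which I put down to calibration error.
- The network's only report of an orange insert in the last top picture was at the green housing, with a low score (0.25). I took it as false, because the drift's collar hides the real one from above.

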